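# Latch the rock specimen carrier on the microscope stage

## Robot

A 6-joint arm with a two-finger parallel gripper is mounted at the origin on the work surface. World frame = base frame: x ahead of the robot, y to its left, z up, the work surface at z = 0. Lengths are in mm, angles in rad, forces in N, time in s.
With the tool pointing down it reaches from about 275 to 1000 mm from the base axis. Payload 8.4 kg.
Tool frame: the origin (TCP) lies midway between the tips of the shut fingers; the grasp point (between the pads) lies 19 mm behind it; z points along the fingers, y is the line along which they close (so a half turn about z gives the same grasp; the last joint's range is limited). The gripper opens to 85 mm and grips with 20 to 120 N. Pads are 22 mm wide; open, the fingers measure 114 mm over their backs; the gripper's body (76 mm by 85 mm) begins 54 mm behind the grasp point. The pads swing forward as they close: fully open they stand 13 mm farther back than shut.
Start: joints at [1.206, 0.353, 1.633, -0, 1.155, -0.002], TCP at [221.807, 584.32, 231.281] pointing down, gripper open.
Joint ranges: [-2.63, 2.63], [-0.92, 2.1], [0.06, 2.66], [-1.3, 4.44], [0, 2.69], [-3.02, 3.02]. Speed limits (rad/s): [2.22, 2.22, 2.79, 3.14, 3.14, 3.14].

## Interface

Orientations are given as [roll, pitch, yaw] about the fixed x, y, z axes, in that order (R = Rz(yaw) Ry(pitch) Rx(roll)).
In Python, from rig import * gives the robot as it stands.
- The arm moves only by the shell command python3 -m jog 'ROWS' [FORCE]. ROWS is JSON, a list of rows, each an object of numbers: "x", "y", "z": the shift along the tool's x, y, z in cm; "spin": the turn about the tool's z in rad; "grip": the closure, from 0 (fully open) to 1 (shut). In form: [{"x": .., "y": .., "z": .., "spin": .., "grip": ..}, ...]. A call has 1 to 20 rows; each row shifts and turns the commanded pose from where the row before left it, along the tool's axes as they then stand; what a row does not reach is not made up. A row lasts 1/12 s, in which the tool goes at most 41.7 mm and 7.16 degrees, less where a joint would pass 70% of its speed; a pose out of reach is approached as far as the arm can. A call with a gripper value outside its range is refused whole. The fingers move at their own pace and stop on an object; FORCE is the grip in N (left out, the last holds). Time passes only in rows, so rows that do not move let the fingers close. It gives the time, the measured TCP pose, the force, the opening and the grip force at its end, in the units of the state.
- sense(): the state, without advancing time (a new reading comes with each control period).
- grab_frame(name): name is "scene" or "side" or "wrist"; returns a dict with "pixels" (400x640x3 uint8, blue, green, red), "camera_matrix" (3x3 intrinsics, pixels), "rvec" (rotation vector, rad) and "tvec" (3), from world to camera coordinates, as OpenCV has them; the wrist camera has in their place "T_tool_cam" (4x4, takes a point from camera to tool coordinates, whose origin is the TCP and whose axes are the flange's). Camera axes: x right, y down, z forward; pixel columns grow to the right and rows downward; lengths in mm; the calibration is good to about 2 mm. A picture is of the moment at which its call begins: read the wrist's pose just before it. There is no depth.
- sign_off(): hands the job in; it is judged then, once.
The state is a dict: "clock": time; "qpos": joint angles; "qvel": joint speeds; "joint_efforts": joint torques, N m; "eef_pos": TCP position; "tcp_rot": TCP orientation; "contact_force": force on the tool from outside, world axes, zero at the start; "wrist_torque": the same for the moment, N m; "opening": opening from 0.0 (shut) to 1.0 (fully open); "grasp_force": force on a finger pad.
Only numpy, scipy, OpenCV 4.12 (cv2) and the standard library are available. Lean on these libraries where they do the work, as an engineer would, in place of code of your own. Each camera call takes 0.05 s, during which the arm holds its last target. There are 200 camera calls.

## Task

Set the rock specimen carrier lying on the bench into the channel of the microscope stage, its handle towards the open end, and push it in under the head right against the stop. A sprung ejector pushes it back, so keep it pressed steadily against the stop while the slow sprung plunger sinks fully down into the carrier's notch, then let go so that the plunger alone holds it. Leave the two flasks and the loose rock standing where they are.

Things in the scene. Friction and masses are not known exactly. Their poses are not given: they have to be found in the camera images.
- stage: Cream microscope stand, fixed, placed differently each time. Origin: centre of its base's underside; x runs along the channel from the open end (-x, robot side) to the stop; z up. Base 290 (x) x 160 (y) x 20 mm. The channel floor is the slick base top, 80 mm wide between steel rails 10 wide, 14 mm high (x -135 to +115). Column 90 x 55 mm at x = 70, y = -112 mm.
- head_edge (a point): Point over the channel's middle on the lower front edge of the head, 200 mm above the bench. The head's nose runs 140 mm from here in +x, y -14 to +50 mm, 75 mm tall. A gripper pointing straight down cannot follow the handle home: lean the hand back 25 to 45 degrees to -x. An objective, 26 mm wide, hangs under the nose to 140 mm above the bench at x = 65, y = 18 mm from here. Axes as the stage.
- stage_load (a point): Where carrier_mid lies when the carrier is set down on the channel floor in the open front part, clear of the plunger. 28 mm above the bench, 55 mm to -x of the stage origin; axes as the stage.
- stage_home (a point): Where carrier_mid lies when the carrier is fully home against the stop: 28 mm above the bench, 100 mm further in (+x of the stage) than stage_load; axes as the stage. The stop's face, on a dark steel block 26 mm high across the channel, is 70 mm further in.
- plunger_axis (a point): Point on the channel floor under the plunger (x 60, y -26 mm from the stage origin). The plunger is an upright steel pin, 12 mm diameter, round nose, in a bracket (62 to 82 mm above the bench) on the column side, with a black knob of 28 mm diameter on top, 84 to 104 mm above the channel floor when down.
- plunger (a joint): Height of the plunger, m: 0 = fully down (nose 4 mm above the channel floor), up positive, range 0 to 0.020. Pressed down by spring and weight, 2 to 3 N, strongly damped (300 N s/m): from the carrier's top (reading 0.012) it takes about 2 s to sink into the notch. The ramp of a carrier pushed in lifts it; push at up to 50 mm/s there.
- ejector (a joint): Brass sprung pad in the stop, standing 10 mm proud of its face: 0 = fully out, 0.010 when the carrier is against the stop. Pushes the carrier back to the open end with 4 N (out) to 6.5 N (carrier home); a steady push of 10 to 20 N holds the carrier against the stop.
- carrier_mid (a point): Centre of the grey carrier's slab, 8 mm above its underside. Slab 140 (x) x 72 (y) x 16 mm, 0.3 to 0.5 kg in all; +x is the leading end, z up. A stone block 40 x 42 mm, 30 mm tall, is fixed on top at x = 0, y = 11 mm.
- carrier_notch (a point): Middle, at top level, of the notch in the carrier's -y edge, right through the slab (20.5 mm in x); ahead of it a ramp rises from the leading end (39 mm long). With the carrier home the plunger stands over the notch, 2.5 mm clear of its leading edge, so after release the carrier springs back 2 to 4 mm and the plunger holds it.
- carrier_fin (a point): Centre of the carrier's handle: an upright black fin 36 (x) x 14 (y) x 45 mm high at the slab's -x end (x = -52 mm of carrier_mid); 38.5 mm above the carrier's underside, 30.5 mm above carrier_mid. Its top is 61 mm above the underside. Grip it across its 14 mm thickness (y). Axes as the carrier.
- flask_a_mid (a point): Stoppered glass flask, bystander, 68 mm wide, 170 mm tall; point half-way up.
- flask_b_mid (a point): Stoppered glass flask, bystander, 60 mm wide, 150 mm tall; point half-way up.
- rock_mid (a point): Loose rock sample, bystander, 70 x 50 x 48 mm; point 22 mm above its underside.
Not all that is in view belongs to the job. Leave any orange or pink look-alike of the part that bears carrier_mid alone.

How it is judged:
By the outcome, as a careful person would: the job done as asked, in the order asked, and still so for the second after the job is handed in, with the robot touching nothing.
It also fails if it takes over 58 s, if anything falls off the work surface, if the arm or the gripper's body presses on something with over 40 N, if the wrist force passes 120 N, or if a joint passes its speed limit or range.

## Working session

There is one attempt and no reset: what is moved stays moved. The work goes in short steps, Python scripts to look and compute and a shell command to move; the robot and the scene stay as the last step left them, time stands still between calls to the robot, and variables do not carry over. Pictures are saved under pics/ and viewed, at most 10 in all, crops included, and the job is handed in when it is done.

```bash
mkdir -p pics; ls
python3 - <<'E'
from rig import *
import cv2,numpy as np,json
s=sense();print(s)
for n in("scene","side","wrist"):
    f=grab_frame(n);cv2.imwrite(f"pics/{n}0.png",f["pixels"])
    print(n,{k:np.round(v,4).tolist() for k,v in f.items() if k!="pixels"})
    np.save(f"{n}0.npy",f,allow_pickle=True)
E
```

```text
pics
{'clock': 0.0, 'qpos': array([ 1.20559660e+00,  3.53641693e-01,  1.63410559e+00, -6.23952996e-06,
        1.15519715e+00, -2.38421587e-03]), 'qvel': array([-0.00088036, -0.00020498, -0.000745  ,  0.00085826, -0.00126513,
       -0.00155415]), 'joint_efforts': array([ 3.90894027e-03, -6.05263782e+01, -3.42057145e+01,  4.01671932e-04,
        9.63428960e-03,  5.53741756e-05]), 'eef_pos': array([221.64652468, 583.88851825, 230.57792502]), 'tcp_rot': array([-3.14024087e+00,  2.48204562e-06,  2.77877967e+00]), 'contact_force': array([-0.43305967,  0.68962562,  0.7137115 ]), 'wrist_torque': array([-0.01561245,  0.0215725 , -0.02994242]), 'grasp_force': 0.0, 'opening': 1.0012992849472402}
scene {'camera_matrix': [[428.1462, 0.0, 323.6327], [0.0, 428.1462, 202.0576], [0.0, 0.0, 1.0]], 'rvec': [1.4025, 2.4046, -0.6631], 'tvec': [287.7525, -331.5629, 1809.3945]}
side {'camera_matrix': [[397.2843, 0.0, 316.5454], [0.0, 397.2843, 201.4165], [0.0, 0.0, 1.0]], 'rvec': [2.309, -0.2872, 0.1197], 'tvec': [-537.352, 191.7281, 1055.0365]}
wrist {'camera_matrix': [[297.975, 0.0, 320.3066], [0.0, 297.975, 199.8357], [0.0, 0.0, 1.0]], 'T_tool_cam': [[0.0003, -0.951, -0.3092, 79.0077], [1.0, 0.0001, 0.0007, -0.0548], [-0.0006, -0.3092, 0.951, -142.5929], [0.0, 0.0, 0.0, 1.0]]}
```

View pics/scene0.png

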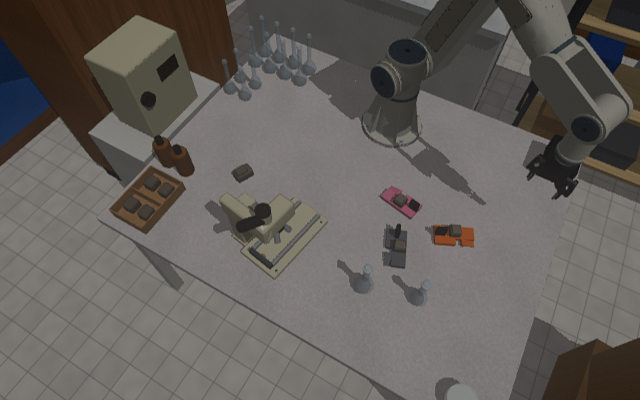

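View pics/side0.png

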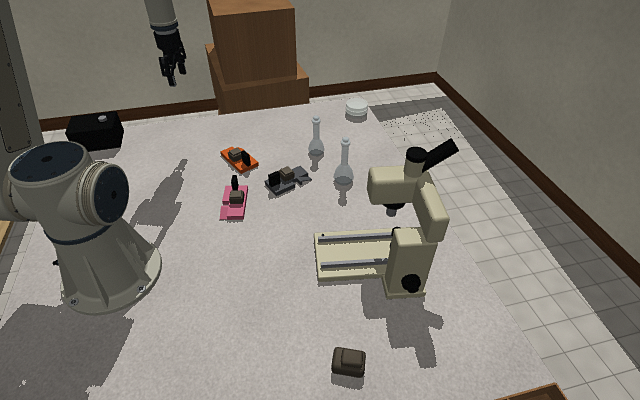

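Scene view: the grey carrier is at about (397,246) and the stage at (283,240). Side view: the carrier is at (287,180), the stage base spans (315–425, 230–295), and the flasks are at (316,140) and (343,165). I'll enlarge both areas for corner pixels.

```bash
cat > h.py <<'E'
import cv2,numpy as np
from scipy.spatial.transform import Rotation as R
def load(n): return np.load(n,allow_pickle=True).item()
def ray(f,uv):
    Rm=cv2.Rodrigues(f["rvec"])[0]; p=cv2.undistortPoints(np.array([[uv]],float),f["camera_matrix"],None)[0,0]
    return -Rm.T@np.ravel(f["tvec"]), Rm.T@np.array([*p,1])
def onz(f,uv,z):
    o,d=ray(f,uv); return o+d*(z-o[2])/d[2]
def proj(f,P): return cv2.projectPoints(np.array(P,float).reshape(-1,3),f["rvec"],f["tvec"],f["camera_matrix"],None)[0][:,0]
def crop(f,x0,y0,w,h,s): 
    im=cv2.resize(f["pixels"][y0:y0+h,x0:x0+w],None,fx=s,fy=s,interpolation=cv2.INTER_CUBIC)
    im=cv2.convertScaleAbs(im,alpha=1.5)
    for x in range(-(-x0//20)*20,x0+w,20): cv2.putText(im,str(x),(int((x-x0)*s),8),0,.3,(0,255,255));cv2.line(im,(int((x-x0+.5)*s),10),(int((x-x0+.5)*s),16),(0,255,255))
    for y in range(-(-y0//20)*20,y0+h,20): cv2.putText(im,str(y),(0,int((y-y0+.5)*s)+3),0,.3,(0,255,255))
    return im
E
python3 - <<'E'
from h import *
a=load("scene0.npy");b=load("side0.npy")
cv2.imwrite("pics/c1.png",crop(a,215,180,220,135,3.6))
cv2.imwrite("pics/c2.png",crop(b,260,120,200,180,3.3))
E
```

```text
(no output)
```

View pics/c1.png

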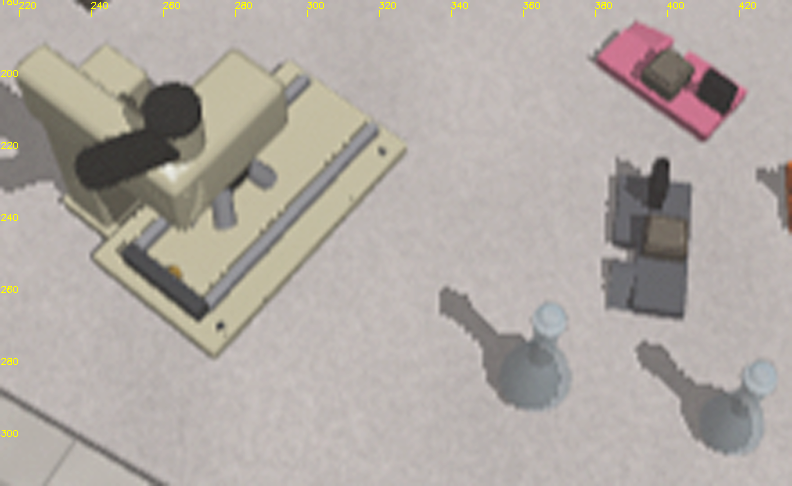

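View pics/c2.png

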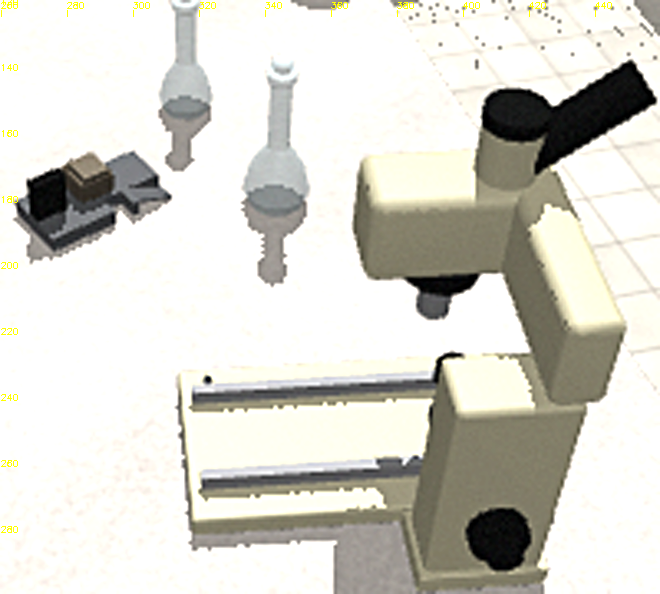

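Scene crop: stage base-top corners are about (327,221), (274,278), (240.5,250.5) and (295,196.5). The carrier's fin top is at (398,225) and its right slab corners at (406,230) and (405,267.5). Side crop: the open-end corners are (315,232.5) and (318,277), the carrier's trailing corners (265,182) and (275,192), and the nose's lower front near (373.5,203). I'll fit both poses from these.

```bash
cat > fit.py <<'E'
from h import *
from scipy.optimize import least_squares
def place(p,P,z0=0):
    c,s=np.cos(p[2]),np.sin(p[2]);P=np.atleast_2d(P).astype(float)
    return np.c_[p[0]+c*P[:,0]-s*P[:,1],p[1]+s*P[:,0]+c*P[:,1],P[:,2]+z0]
def fit(obs,z0=0,g=(500,0,0)):
    best=None
    for y in np.arange(-3,3.2,.8):
        r=least_squares(lambda p:np.concatenate([(proj(f,place(p,X,z0))-uv).ravel() for f,X,uv in obs]),[g[0],g[1],y],x_scale=[100,100,.5],loss="soft_l1")
        if best is None or r.cost<best.cost: best=r
    return best
E
python3 - <<'E'
from fit import *
a=load("scene0.npy");b=load("side0.npy")
car=[(a,[70,36,16],(404.7,267.5)),(a,[-70,36,16],(406.4,230.3)),(a,[-52,0,61],(398.3,224.9)),(a,[0,11,46],(399.4,245)),
(b,[-70,-36,16],(275,191.8)),(b,[-70,36,16],(265,182.3)),(b,[70,36,16],(305.3,166.2))]
st=[(a,[-145,80,20],(327.3,221.3)),(a,[145,80,20],(274,278.3)),(a,[145,-80,20],(240.6,250.6)),(a,[-145,-80,20],(295.1,196.7)),(b,[-145,80,20],(315.2,232.5)),(b,[-145,-80,20],(318.3,277.3))]
for o,g in((car,onz(a,(398,246),0)),(st,onz(a,(283,240),0))):
    r=fit(o,0,g);print(r.x.round(3).tolist(),r.cost,r.fun.round(1).tolist())
p=r.x;c,s=np.cos(p[2]),np.sin(p[2])
w=onz(b,(373.6,203.3),200);d=w[:2]-p[:2];print("nose front near corner stage xy",c*d[0]+s*d[1],-s*d[0]+c*d[1])
for n,uv in(("fa",(361.5,291)),("fb",(417,303)),("rock",(242,178))):print(n,onz(a,uv,0).round())
E
```

```text
[523.762, 250.217, 0.333] 8.378315474664278 [-1.0, -0.7, 0.5, 0.4, 0.1, 2.7, 0.1, -1.6, 0.9, 1.0, 0.3, -1.7, -3.7, -0.1]
[676.911, -106.227, -0.176] 2.79577610812848 [1.2, -1.2, -0.4, 0.5, -1.1, 0.1, 0.1, -0.7, -0.5, -1.1, 0.5, 0.1]
nose front near corner stage xy -6.9094217004116585 -3.5039386290401584
fa [720. 219.   0.]
fb [666. 397.   0.]
rock [ 542. -388.    0.]
```

Both poses are plausible: carrier at (524,250) with yaw 0.333, stage at (677,-106) with yaw -0.176, and the nose starting at stage x≈-7. The moves can't tilt the hand, so I'll do it in two steps:
1. Set the carrier down with the hand upright.
2. Push it home with the back of one open finger on the fin, which keeps the gripper body clear of the nose.

Next I go above the fin.

```bash
python3 -m jog '[{"x":-3,"y":-2,"z":0.58,"grip":0},{"x":-3,"y":-2,"z":0.58,"grip":0},{"x":-3,"y":-2,"z":0.58,"grip":0},{"x":-3,"y":-2,"z":0.58,"grip":0},{"x":-3,"y":-2,"z":0.58,"grip":0},{"x":-3,"y":-2,"z":0.58,"grip":0},{"x":-3,"y":-2,"z":0.58,"grip":0},{"x":-3,"y":-2,"z":0.58,"grip":0},{"x":-3,"y":-2,"z":0.58,"grip":0},{"x":-3,"y":-2,"z":0.58,"grip":0},{"x":-3,"y":-2,"z":0.58,"grip":0},{"x":-3,"y":-2,"z":0.58,"grip":0},{"spin":-0.116,"grip":0},{"spin":-0.116,"grip":0},{"spin":-0.116,"grip":0},{"spin":-0.116,"grip":0},{"spin":-0.116,"grip":0},{"spin":-0.116,"grip":0},{"grip":0},{"grip":0}]'
cat >> h.py <<'E'
def wristframe():
    from rig import sense,grab_frame
    s=sense();f=dict(grab_frame("wrist"));T=np.eye(4);T[:3,:3]=R.from_euler("xyz",s["tcp_rot"]).as_matrix();T[:3,3]=s["eef_pos"]
    W=np.linalg.inv(T@f["T_tool_cam"]);f["rvec"]=cv2.Rodrigues(W[:3,:3])[0].ravel();f["tvec"]=W[:3,3]
    print(s["eef_pos"].round(1),s["tcp_rot"].round(4),s["qpos"].round(2),s["clock"]);return f
E
python3 - <<'E'
from h import *
f=wristframe();np.save("w1.npy",f,allow_pickle=True);cv2.imwrite("pics/w1.png",crop(f,150,60,340,340,1.75))
E
```

```text
[221.7 584.  230.7] [-3.1405 -0.      2.7788] [ 1.21  0.35  1.63  0.    1.16 -0.  ] 0.15schema error: expected keys x, y, z, spin, grip
```

View pics/w1.png

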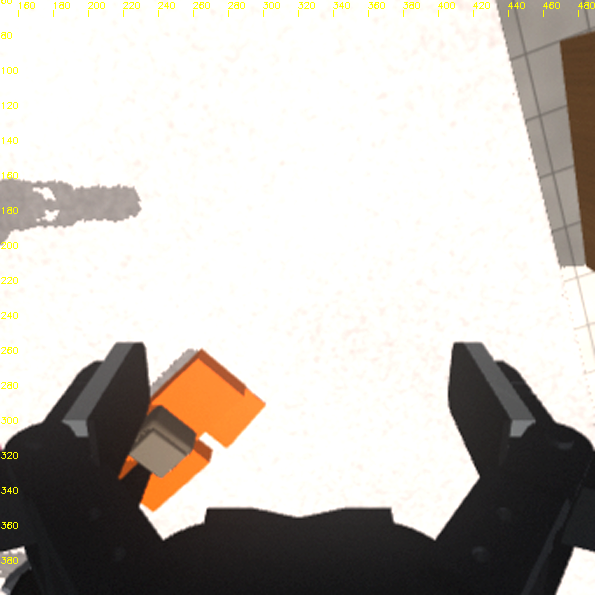

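The first call was refused because every row needs all the keys, so the arm hasn't moved. The picture shows only the orange look-alike at (240,310), left of the fingers. I'm resending full rows.

```bash
sed -i 's/alpha=1.5/alpha=1.0/' h.py; python3 -m jog '[{"x":-3,"y":-2,"z":0.58,"spin":0,"grip":0},{"x":-3,"y":-2,"z":0.58,"spin":0,"grip":0},{"x":-3,"y":-2,"z":0.58,"spin":0,"grip":0},{"x":-3,"y":-2,"z":0.58,"spin":0,"grip":0},{"x":-3,"y":-2,"z":0.58,"spin":0,"grip":0},{"x":-3,"y":-2,"z":0.58,"spin":0,"grip":0},{"x":-3,"y":-2,"z":0.58,"spin":0,"grip":0},{"x":-3,"y":-2,"z":0.58,"spin":0,"grip":0},{"x":-3,"y":-2,"z":0.58,"spin":0,"grip":0},{"x":-3,"y":-2,"z":0.58,"spin":0,"grip":0},{"x":-3,"y":-2,"z":0.58,"spin":0,"grip":0},{"x":-3,"y":-2,"z":0.58,"spin":0,"grip":0},{"x":0,"y":0,"z":0,"spin":-0.116,"grip":0},{"x":0,"y":0,"z":0,"spin":-0.116,"grip":0},{"x":0,"y":0,"z":0,"spin":-0.116,"grip":0},{"x":0,"y":0,"z":0,"spin":-0.116,"grip":0},{"x":0,"y":0,"z":0,"spin":-0.116,"grip":0},{"x":0,"y":0,"z":0,"spin":-0.116,"grip":0},{"x":0,"y":0,"z":0,"spin":0,"grip":0},{"x":0,"y":0,"z":0,"spin":0,"grip":0}]'
python3 - <<'E'
from h import *
f=wristframe();np.save("w1.npy",f,allow_pickle=True);cv2.imwrite("pics/w1b.png",crop(f,150,60,340,340,1.75))
E
```

```text
clock: 1.87
eef_pos: [473.2, 232.1, 161.6]
tcp_rot: [3.142, -0.0, -2.812]
contact_force: [-0.2, -0.4, 0.3]
opening: 1.003
grasp_force: 0.0
[473.2 232.1 161.6] [ 3.1416e+00 -1.0000e-04 -2.8121e+00] [ 0.45  0.28  1.91  0.    0.95 -1.45] 1.8667
```

View pics/w1b.png

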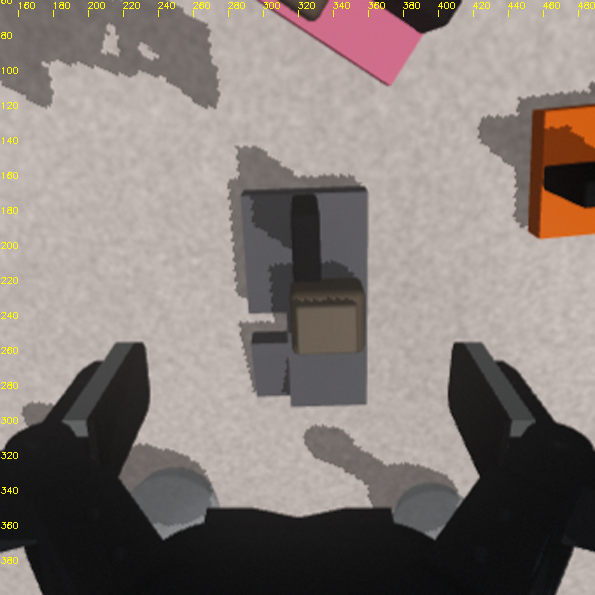

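The wrist picture shows the grey carrier clearly, notch side to the left. Slab corners are about (289,170), (359,167.5) and (359,291), the stone top starts at (319,233), and the fin is at column ~325. I'll refit from these and work out the grasp shift.

```bash
cat >> fit.py <<'E'
def wrap(a): return (a+np.pi)%(2*np.pi)-np.pi
def shift(target,yaw):
    from rig import sense
    s=sense();Rm=R.from_euler("xyz",s["tcp_rot"]).as_matrix();d=Rm.T@(np.array(target)-s["eef_pos"])/10
    print("tool shift cm",d.round(2),"spin",round(wrap(s["tcp_rot"][2]-yaw),3))
E
python3 - <<'E'
from fit import *
w=load("w1.npy")
o=[(w,[-70,-36,16],(288.9,169.7)),(w,[-70,36,16],(359.1,167.4)),(w,[70,36,16],(359.1,290.9)),(w,[-20,-10,46],(319.1,233.1)),(w,[-20,32,46],(354,233.1)),(w,[20,32,46],(356.3,261.1))]
r=fit(o,0,(524,250));print(r.x.round(3),r.cost,r.fun.round(1))
print(proj(w,place(r.x,[[-34,-7,61],[-34,7,61],[-70,0,61]])).round(0).tolist())
fin=place(r.x,[-52,0,0])[0];print(fin)
shift([fin[0],fin[1],24],r.x[2]+np.pi)
E
```

```text
[5.22116e+02 2.53943e+02 3.58000e-01] 23.39074950015683 [-2.2  0.9  0.7  1.2 -0.9 -0.4 -4.9 -4.2  4.9 -5.4  2.1  4.2]
[[317.0, 221.0], [333.0, 221.0], [324.0, 181.0]]
[473.40951492 235.73009311   0.        ]
tool shift cm [-0.14  0.33 13.76] spin -0.029
```

```bash
python3 -m jog '[{"x":-0.1,"y":0.33,"z":0,"spin":-0.025,"grip":0},{"x":0,"y":0,"z":2.5,"spin":0,"grip":0},{"x":0,"y":0,"z":2.5,"spin":0,"grip":0},{"x":0,"y":0,"z":2.5,"spin":0,"grip":0},{"x":0,"y":0,"z":2.5,"spin":0,"grip":0},{"x":0,"y":0,"z":1.5,"spin":0,"grip":0},{"x":0,"y":0,"z":1.2,"spin":0,"grip":0},{"x":0,"y":0,"z":1.0,"spin":0,"grip":0},{"x":0,"y":0,"z":0,"spin":0,"grip":0},{"x":0,"y":0,"z":0,"spin":0,"grip":0}]' && python3 -m jog '[{"x":0,"y":0,"z":0,"spin":0,"grip":1},{"x":0,"y":0,"z":0,"spin":0,"grip":1},{"x":0,"y":0,"z":0,"spin":0,"grip":1},{"x":0,"y":0,"z":0,"spin":0,"grip":1},{"x":0,"y":0,"z":0,"spin":0,"grip":1},{"x":0,"y":0,"z":0,"spin":0,"grip":1},{"x":0,"y":0,"z":0,"spin":0,"grip":1},{"x":0,"y":0,"z":0,"spin":0,"grip":1},{"x":0,"y":0,"z":0,"spin":0,"grip":1},{"x":0,"y":0,"z":0,"spin":0,"grip":1},{"x":0,"y":0,"z":0,"spin":0,"grip":1},{"x":0,"y":0,"z":0,"spin":0,"grip":1}]' 90
```

```text
clock: 2.75
eef_pos: [473.2, 235.8, 24.7]
tcp_rot: [-3.142, -0.0, -2.784]
contact_force: [0.1, -0.5, 1.3]
opening: 1.002
grasp_force: 0.0
clock: 3.75
eef_pos: [473.3, 235.8, 25.1]
tcp_rot: [3.142, 0.001, -2.783]
contact_force: [-0.8, 0.5, 5.3]
opening: 0.154
grasp_force: 88.5
```

```bash
python3 -m jog '[{"x":0,"y":0,"z":-1,"spin":0,"grip":1},{"x":0,"y":0,"z":-2,"spin":0,"grip":1},{"x":0,"y":0,"z":-2.5,"spin":0,"grip":1},{"x":0,"y":0,"z":-2.5,"spin":0,"grip":1},{"x":0,"y":0,"z":-2.5,"spin":0,"grip":1},{"x":0,"y":0,"z":0,"spin":0.09,"grip":1},{"x":0,"y":0,"z":0,"spin":0.09,"grip":1},{"x":0,"y":0,"z":0,"spin":0.09,"grip":1},{"x":0,"y":0,"z":0,"spin":0.09,"grip":1},{"x":0,"y":0,"z":0,"spin":0.09,"grip":1},{"x":0,"y":0,"z":0,"spin":0.083,"grip":1},{"x":0,"y":0,"z":0,"spin":0,"grip":1}]'
python3 - <<'E'
from fit import *
st=[676.9,-106.2,-.176]
f=place(st,[-127,0,0])[0];shift([f[0],f[1],130],st[2]+np.pi)
E
```

```text
clock: 4.75
eef_pos: [472.3, 235.2, 129.6]
tcp_rot: [-3.141, -0.001, 2.963]
contact_force: [-0.1, -0.2, -4.5]
opening: 0.151
grasp_force: 87.8
tool shift cm [-13.5  -30.    -0.03] spin -0.003
```

```bash
python3 -m jog '[{"x":-1,"y":-2.2,"z":0,"spin":0,"grip":1},{"x":-1,"y":-2.2,"z":0,"spin":0,"grip":1},{"x":-1,"y":-2.2,"z":0,"spin":0,"grip":1},{"x":-1,"y":-2.2,"z":0,"spin":0,"grip":1},{"x":-1,"y":-2.2,"z":0,"spin":0,"grip":1},{"x":-1,"y":-2.2,"z":0,"spin":0,"grip":1},{"x":-1,"y":-2.2,"z":0,"spin":0,"grip":1},{"x":-1,"y":-2.2,"z":0,"spin":0,"grip":1},{"x":-1,"y":-2.2,"z":0,"spin":0,"grip":1},{"x":-1,"y":-2.2,"z":0,"spin":0,"grip":1},{"x":-1,"y":-2.2,"z":0,"spin":0,"grip":1},{"x":-1,"y":-2.2,"z":0,"spin":0,"grip":1},{"x":-1,"y":-2.2,"z":0,"spin":0,"grip":1},{"x":-0.5,"y":-1.4,"z":0,"spin":0,"grip":1},{"x":0,"y":0,"z":0,"spin":0,"grip":1},{"x":0,"y":0,"z":0,"spin":0,"grip":1}]'
python3 - <<'E'
from fit import *
from rig import grab_frame
w=wristframe();np.save("w2.npy",w,allow_pickle=True)
a=grab_frame("scene");np.save("scene2.npy",a,allow_pickle=True);b=grab_frame("side");np.save("side2.npy",b,allow_pickle=True)
A=crop(w,120,0,400,400,1.4);B=crop(a,220,160,120,130,2.15);C=crop(b,260,140,200,160,1.2)
im=np.zeros((560,820,3),np.uint8);im[:560,:560]=A;im[:B.shape[0],562:562+B.shape[1]]=B[:,:258];im[300:300+C.shape[0],562:562+C.shape[1]]=C
cv2.imwrite("pics/m2.png",im[:,:800])
E
```

```text
clock: 6.08
eef_pos: [553.3, -83.8, 129.5]
tcp_rot: [3.141, -0.001, 2.967]
contact_force: [-0.5, -0.5, -5.6]
opening: 0.152
grasp_force: 88.6
[553.3 -83.8 129.5] [ 3.1415e+00 -1.1000e-03  2.9673e+00] [-0.15  0.37  1.86  0.    0.91 -1.55] 6.0833
```

View pics/m2.png

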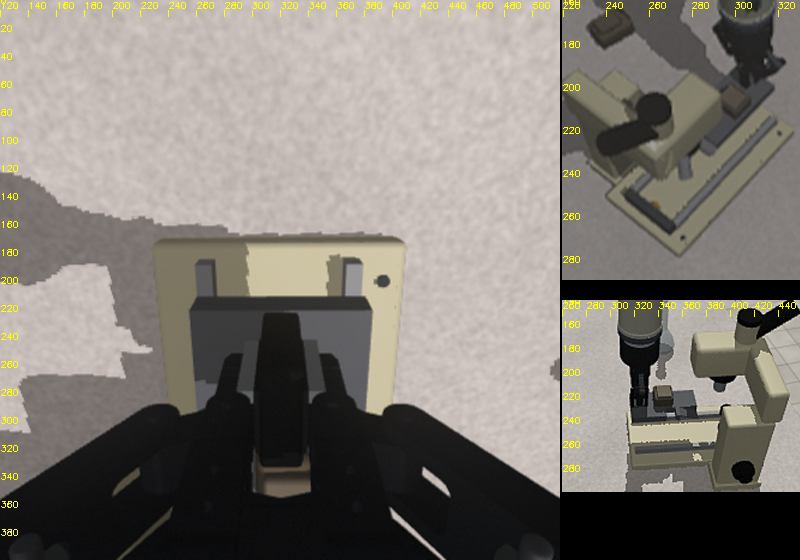

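The wrist view shows the base's open-end top corners near px (236,173) and (408,173), and the rails' ends at columns 261–273 and 366–379, row ~188. The carrier is held squarely (slab end columns 256–386, row 221) and centred in the hand. Scene and side views show it level over the channel mouth, clear of the head. I'll refine the stage pose from this.

Run:
```python
from fit import *
w=load("w2.npy");a=load("scene0.npy");b=load("side0.npy")
U=lambda x,y:(120+x/1.4,y/1.4)
pts=[([-145,80,20],U(403,243)),([-145,-80,20],U(163,243)),([-135,-40,34],U(215,264)),([-135,40,34],U(344,264)),([-135,-50,34],U(197,264)),([-135,50,34],U(362,264))]
st=[(a,[-145,80,20],(327.3,221.3)),(a,[145,80,20],(274,278.3)),(a,[145,-80,20],(240.6,250.6)),(a,[-145,-80,20],(295.1,196.7)),(b,[-145,80,20],(315.2,232.5)),(b,[-145,-80,20],(318.3,277.3))]
lines=[(80,U(393,405)),(-80,U(187,405))]
def res(p):
    r=[(proj(w,place(p,X))-uv).ravel() for X,uv in pts]
    for y,uv in lines:
        q=proj(w,place(p,[[-145,y,20],[-60,y,20]]));r.append([np.interp(uv[1],q[:,1],q[:,0])-uv[0]])
    r+=[k*(proj(f,place(p,X))-uv).ravel() for f,X,uv in st for k in[.7]]
    return np.concatenate(r)
r=least_squares(res,[677,-106,-.176],x_scale=[100,100,.5],loss="soft_l1")
print(r.x.round(3).tolist(),r.cost,r.fun.round(1).tolist())
# carrier in hand
c=[(w,[-70,-36,16],U(190,310)),(w,[-70,36,16],U(372,310))]
def rc(q): 
    return np.concatenate([(proj(w,place([q[0],q[1],r0],X,q[2]))-uv).ravel() for f,X,uv in c])
r0=2.9673-np.pi
q=least_squares(rc,[604,-93,105]).x;print("carrier",q,"expected",place([553.3,-83.8,r0],[52,0,0]))
p=r.x;f=place(p,[-109,0,0])[0];print(f);shift([f[0],f[1],129.5],p[2]+np.pi)
np.save("stage.npy",p)
```

```text
[675.118, -105.716, -0.174] 36.87107957351495 [4.4, -0.2, -9.3, -0.2, -2.1, 0.3, 2.1, 0.3, -1.2, 0.3, 1.3, 0.3, 3.0, -17.8, 1.1, -1.2, 0.1, 0.1, -0.4, -0.1, 0.2, -0.7, -0.8, -0.7, -0.1, 0.1]
carrier [605.91066499 -92.83896271 102.85681745] expected [[604.51217126 -92.81740067   0.        ]]
[567.76857859 -86.82124698   0.        ]
tool shift cm [-1.5  -0.18  0.01] spin 0.001
```

```bash
python3 -m jog '[{"x":-0.75,"y":-0.09,"z":0,"spin":0,"grip":1},{"x":-0.75,"y":-0.09,"z":0,"spin":0,"grip":1},{"x":0,"y":0,"z":1.5,"spin":0,"grip":1},{"x":0,"y":0,"z":1.5,"spin":0,"grip":1},{"x":0,"y":0,"z":1.5,"spin":0,"grip":1},{"x":0,"y":0,"z":1,"spin":0,"grip":1},{"x":0,"y":0,"z":0.5,"spin":0,"grip":1},{"x":0,"y":0,"z":0.5,"spin":0,"grip":1},{"x":0,"y":0,"z":0.3,"spin":0,"grip":1},{"x":0,"y":0,"z":0.3,"spin":0,"grip":1},{"x":0,"y":0,"z":0,"spin":0,"grip":1},{"x":0,"y":0,"z":0,"spin":0,"grip":1}]';python3 -m jog '[{"x":0,"y":0,"z":0.3,"spin":0,"grip":1},{"x":0,"y":0,"z":0.3,"spin":0,"grip":1},{"x":0,"y":0,"z":0.3,"spin":0,"grip":1},{"x":0,"y":0,"z":0.2,"spin":0,"grip":1},{"x":0,"y":0,"z":0,"spin":0,"grip":1},{"x":0,"y":0,"z":0,"spin":0,"grip":1}]'
```

```text
clock: 7.23
eef_pos: [568.6, -87.7, 59.0]
tcp_rot: [3.142, 0.001, 2.967]
contact_force: [0.6, 1.0, -3.4]
opening: 0.151
grasp_force: 88.7
clock: 7.73
eef_pos: [568.1, -87.6, 47.5]
tcp_rot: [3.142, -0.0, 2.967]
contact_force: [-0.8, 0.1, -4.7]
opening: 0.157
grasp_force: 88.7
```

```bash
python3 -m jog '[{"x":0,"y":0,"z":0.15,"spin":0,"grip":1},{"x":0,"y":0,"z":0.1,"spin":0,"grip":1},{"x":0,"y":0,"z":0,"spin":0,"grip":1},{"x":0,"y":0,"z":0,"spin":0,"grip":1}]';python3 -m jog '[{"x":0,"y":0,"z":0,"spin":0,"grip":0.6},{"x":0,"y":0,"z":0,"spin":0,"grip":0},{"x":0,"y":0,"z":0,"spin":0,"grip":0},{"x":0,"y":0,"z":0,"spin":0,"grip":0},{"x":0,"y":0,"z":0,"spin":0,"grip":0},{"x":0,"y":0,"z":0,"spin":0,"grip":0},{"x":0,"y":0,"z":0,"spin":0,"grip":0},{"x":0,"y":0,"z":0,"spin":0,"grip":0}]'
```

```text
clock: 8.07
eef_pos: [568.6, -87.7, 45.3]
tcp_rot: [3.142, 0.001, 2.967]
contact_force: [0.1, -0.2, -4.2]
opening: 0.153
grasp_force: 89.0
clock: 8.73
eef_pos: [568.3, -87.7, 45.2]
tcp_rot: [-3.142, 0.0, 2.967]
contact_force: [1.4, -0.7, 0.7]
opening: 0.997
grasp_force: 0.0
```

The carrier is down on the channel floor and released. The wrist reading passed rail height with no contact force. Next I lift, back off, and turn the hand 90° so one open finger leads.

```bash
python3 -m jog '[{"x":0,"y":0,"z":-1,"spin":0,"grip":0},{"x":0,"y":0,"z":-2,"spin":0,"grip":0},{"x":0,"y":0,"z":-2,"spin":0,"grip":0},{"x":0,"y":0,"z":-2,"spin":0,"grip":0},{"x":3,"y":0,"z":0,"spin":0.1,"grip":0},{"x":3,"y":0,"z":0,"spin":0,"grip":0},{"x":3,"y":0,"z":0,"spin":0,"grip":0},{"x":0,"y":0,"z":0,"spin":0.12,"grip":0},{"x":0,"y":0,"z":0,"spin":0.12,"grip":0},{"x":0,"y":0,"z":0,"spin":0.12,"grip":0},{"x":0,"y":0,"z":0,"spin":0.12,"grip":0},{"x":0,"y":0,"z":0,"spin":0.12,"grip":0},{"x":0,"y":0,"z":0,"spin":0.12,"grip":0},{"x":0,"y":0,"z":0,"spin":0.12,"grip":0},{"x":0,"y":0,"z":0,"spin":0.12,"grip":0},{"x":0,"y":0,"z":0,"spin":0.12,"grip":0},{"x":0,"y":0,"z":0,"spin":0.12,"grip":0},{"x":0,"y":0,"z":0,"spin":0.12,"grip":0},{"x":0,"y":0,"z":0,"spin":0.12,"grip":0},{"x":0,"y":0,"z":0,"spin":0,"grip":0}]'
python3 - <<'E'
from fit import *
p=np.load("stage.npy")
from rig import grab_frame,sense
q=place(p,[-200,-22,0])[0];shift([q[0],q[1],20],p[2]+np.pi/2)
w=wristframe();np.save("w3.npy",w,allow_pickle=True)
b=grab_frame("side");a=grab_frame("scene")
np.save("side3.npy",b,allow_pickle=True);np.save("scene3.npy",a,allow_pickle=True)
C=crop(b,270,140,190,150,3);D=crop(a,240,180,100,100,2.2)
im=np.zeros((450,792,3),np.uint8);im[:,:570]=C;im[:220,572:792]=D
im[224:224+200,572:792]=cv2.resize(w["pixels"],(220,137)).repeat(1,0)[:200].copy() if 0 else cv2.resize(w["pixels"],(220,200))
cv2.imwrite("pics/m3.png",im)
E
```

```text
clock: 10.4
eef_pos: [481.2, -66.2, 115.9]
tcp_rot: [3.141, 0.0, 1.421]
contact_force: [0.4, 0.4, 0.1]
opening: 1.001
grasp_force: 0.0
tool shift cm [-2.72 -0.29  9.59] spin 0.025
[481.2 -66.2 115.9] [3.141  0.     1.4213] [-0.14  0.29  2.03 -0.    0.82  0.01] 10.4
```

View pics/m3.png

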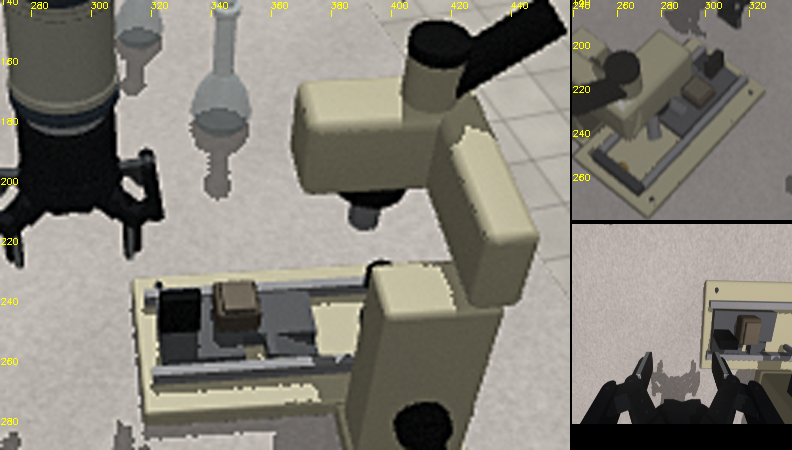

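The carrier lies in the channel between the rails, fin at side px (330,242) at the open end. The finger's knuckle bulges outward above its tip. So I'll push with the low fingertip on the slab's end face, beside the fin at y≈-24, letting the knuckle pass next to the fin.

```bash
python3 -m jog '[{"x":-1.5,"y":-0.3,"z":1,"spin":0.025,"grip":0},{"x":-1.45,"y":0,"z":2,"spin":0,"grip":0},{"x":0,"y":0,"z":2.5,"spin":0,"grip":0},{"x":0,"y":0,"z":2,"spin":0,"grip":0},{"x":0,"y":0,"z":1.5,"spin":0,"grip":0},{"x":0,"y":0,"z":1.2,"spin":0,"grip":0},{"x":0,"y":0,"z":0,"spin":0,"grip":0},{"x":0,"y":0,"z":0,"spin":0,"grip":0}]' 120
python3 - <<'E'
from fit import *
from rig import sense
p=np.load("stage.npy");s=sense();d=s["eef_pos"][:2]-p[:2];c,n=np.cos(p[2]),np.sin(p[2]);print("stage xy",c*d[0]+n*d[1],-n*d[0]+c*d[1])
E
```

```text
clock: 11.22
eef_pos: [473.0, -94.8, 12.9]
tcp_rot: [-3.14, -0.0, 1.404]
contact_force: [0.1, 0.0, 1.3]
opening: 1.001
grasp_force: 0.0
stage xy -200.91822659461116 -24.263618394891708
```

```bash
python3 -m jog '[{"x":0,"y":0.6,"z":0,"spin":0.006,"grip":0},{"x":0,"y":0.6,"z":0,"spin":0,"grip":0},{"x":0,"y":0.4,"z":0,"spin":0,"grip":0},{"x":0,"y":0.3,"z":0,"spin":0,"grip":0},{"x":0,"y":0.3,"z":0,"spin":0,"grip":0},{"x":0,"y":0.3,"z":0,"spin":0,"grip":0},{"x":0,"y":0.3,"z":0,"spin":0,"grip":0},{"x":0,"y":0.3,"z":0,"spin":0,"grip":0},{"x":0,"y":0.3,"z":0,"spin":0,"grip":0},{"x":0,"y":0.3,"z":0,"spin":0,"grip":0},{"x":0,"y":0.3,"z":0,"spin":0,"grip":0},{"x":0,"y":0.3,"z":0,"spin":0,"grip":0},{"x":0,"y":0.3,"z":0,"spin":0,"grip":0},{"x":0,"y":0.3,"z":0,"spin":0,"grip":0},{"x":0,"y":0.3,"z":0,"spin":0,"grip":0}]'
python3 - <<'E'
from fit import *
from rig import grab_frame
w=wristframe()
b=grab_frame("side");a=grab_frame("scene")
C=crop(b,290,170,130,120,3.6);D=crop(a,240,180,100,100,2.2)
im=np.zeros((450,792,3),np.uint8);im[:432,:468]=C;im[:220,472:692]=D
im[224:424,472:792]=cv2.resize(w["pixels"],(320,200))
cv2.imwrite("pics/m4.png",im)
E
```

```text
clock: 12.47
eef_pos: [525.0, -103.9, 13.2]
tcp_rot: [-3.142, -0.0, 1.396]
contact_force: [-2.9, -0.1, 4.7]
opening: 0.999
grasp_force: 2.2
[ 525.  -103.9   13.2] [-3.1416 -0.      1.3958] [-0.2   0.52  1.97 -0.    0.65 -0.02] 12.4667
```

View pics/m4.png

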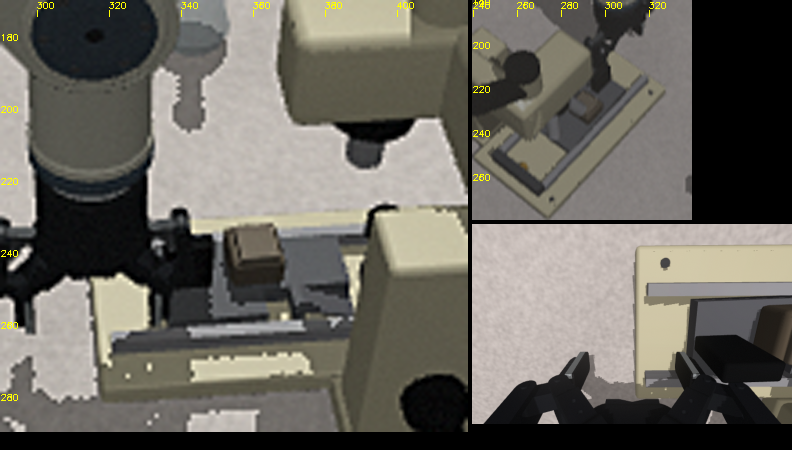

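The fingertip is on the slab's end (about 3 N) and the carrier is sliding straight in the channel, with the hand well short of the nose. I'll keep pushing at about 36 mm/s.

```bash
python3 -m jog '[{"x":0,"y":0.3,"z":0,"spin":0,"grip":0},{"x":0,"y":0.3,"z":0,"spin":0,"grip":0},{"x":0,"y":0.3,"z":0,"spin":0,"grip":0},{"x":0,"y":0.3,"z":0,"spin":0,"grip":0},{"x":0,"y":0.3,"z":0,"spin":0,"grip":0},{"x":0,"y":0.3,"z":0,"spin":0,"grip":0},{"x":0,"y":0.3,"z":0,"spin":0,"grip":0},{"x":0,"y":0.3,"z":0,"spin":0,"grip":0},{"x":0,"y":0.3,"z":0,"spin":0,"grip":0},{"x":0,"y":0.3,"z":0,"spin":0,"grip":0}]'; python3 -m jog '[{"x":0,"y":0.3,"z":0,"spin":0,"grip":0},{"x":0,"y":0.3,"z":0,"spin":0,"grip":0},{"x":0,"y":0.3,"z":0,"spin":0,"grip":0},{"x":0,"y":0.3,"z":0,"spin":0,"grip":0},{"x":0,"y":0.3,"z":0,"spin":0,"grip":0}]'; python3 -m jog '[{"x":0,"y":0.3,"z":0,"spin":0,"grip":0},{"x":0,"y":0.3,"z":0,"spin":0,"grip":0},{"x":0,"y":0.3,"z":0,"spin":0,"grip":0},{"x":0,"y":0.3,"z":0,"spin":0,"grip":0}]'
```

```text
clock: 13.45
eef_pos: [552.0, -108.8, 12.9]
tcp_rot: [-3.137, -0.0, 1.396]
contact_force: [-10.3, 1.3, 6.8]
opening: 1.001
grasp_force: 6.3
clock: 13.87
eef_pos: [566.7, -111.3, 12.9]
tcp_rot: [-3.137, 0.0, 1.396]
contact_force: [-9.9, 1.4, 7.4]
opening: 1.001
grasp_force: 6.6
clock: 14.2
eef_pos: [579.5, -113.6, 13.0]
tcp_rot: [-3.139, 0.0, 1.396]
contact_force: [-5.5, 0.2, 2.6]
opening: 0.997
grasp_force: 2.6
```

```bash
python3 -m jog '[{"x":0,"y":0.25,"z":0,"spin":0,"grip":0},{"x":0,"y":0.25,"z":0,"spin":0,"grip":0},{"x":0,"y":0.25,"z":0,"spin":0,"grip":0},{"x":0,"y":0.2,"z":0,"spin":0,"grip":0}]'; python3 -m jog '[{"x":0,"y":0.2,"z":0,"spin":0,"grip":0},{"x":0,"y":0.2,"z":0,"spin":0,"grip":0},{"x":0,"y":0.1,"z":0,"spin":0,"grip":0}]'
python3 - <<'E'
from fit import *
from rig import grab_frame
p=np.load("stage.npy")
b=grab_frame("side");a=grab_frame("scene")
for s in(0,):
  # carrier stone predicted px if home
  print(proj(b,place(p,[[45,11,66],[-7,0,81]])).round(1).tolist(),proj(a,place(p,[[45,11,66],[-7,0,81],[-25,36,36]])).round(1).tolist())
C=crop(b,300,180,110,110,4);D=crop(a,235,185,100,90,3.3)
im=np.zeros((440,774,3),np.uint8);im[:440,:440]=C;im[:297,442:772]=D
cv2.imwrite("pics/m5.png",im)
E
```

```text
clock: 14.53
eef_pos: [588.7, -115.3, 12.9]
tcp_rot: [-3.138, 0.0, 1.396]
contact_force: [-8.3, 0.2, 4.7]
opening: 1.002
grasp_force: 5.2
clock: 14.78
eef_pos: [592.0, -115.9, 12.9]
tcp_rot: [-3.135, 0.0, 1.396]
contact_force: [-16.8, 1.8, 14.6]
opening: 0.999
grasp_force: 11.1
[[386.4, 234.9], [368.3, 235.3]] [[278.0, 239.6], [285.6, 225.2], [297.5, 233.6]]
```

```bash
cat > car.py <<'E'
from fit import *
from rig import grab_frame,sense
p=np.load("stage.npy")
def sub(f,t):
    m=cv2.matchTemplate(cv2.resize(f,None,fx=4,fy=4,interpolation=cv2.INTER_CUBIC),cv2.resize(t,None,fx=4,fy=4,interpolation=cv2.INTER_CUBIC),cv2.TM_CCOEFF_NORMED)
    _,v,_,l=cv2.minMaxLoc(m);return np.array(l)/4,v
b0=load("side3.npy");b=grab_frame("side")
t=b0["pixels"][231:250,338:359]   # stone, carrier at load
l0,_=sub(b0["pixels"],t);reg=b["pixels"][215:262,330:410];l,v=sub(reg,t);l+=[330,215]
print("stone shift px",l-l0,"score",v)
q=lambda x:proj(b,place(p,[x,11,58]))[0]
x0=min(np.arange(-65,-45,.25),key=lambda x:abs(q(x)[0]-(l0[0]+10.5)));
for x in np.arange(20,52,4.):print(x,(q(x)-q(-56)).round(1).tolist(),end=" ")
print("x0",x0);s=sense();print(s["eef_pos"].round(1),s["contact_force"].round(1))
E
python3 car.py
```

```text
stone shift px [36.5 -2.5] score 0.8081371784210205
20.0 [28.1, -1.6] 24.0 [29.6, -1.7] 28.0 [31.0, -1.8] 32.0 [32.5, -1.8] 36.0 [34.0, -1.9] 40.0 [35.4, -2.0] 44.0 [36.9, -2.1] 48.0 [38.4, -2.2] x0 -56.75
[ 591.9 -115.9   12.9] [-15.3   1.7  11.4]
```

By template match the carrier is at x≈43±2 (home is 45) with about 15 N. I'll push a touch more and see whether it has bottomed.

```bash
python3 -m jog '[{"x":0,"y":0.1,"z":0,"spin":0,"grip":0},{"x":0,"y":0,"z":0,"spin":0,"grip":0},{"x":0,"y":0,"z":0,"spin":0,"grip":0},{"x":0,"y":0,"z":0,"spin":0,"grip":0}]';python3 -m jog '[{"x":0,"y":0.1,"z":0,"spin":0,"grip":0},{"x":0,"y":0,"z":0,"spin":0,"grip":0},{"x":0,"y":0,"z":0,"spin":0,"grip":0},{"x":0,"y":0,"z":0,"spin":0,"grip":0}]'; python3 car.py
```

```text
clock: 15.27
eef_pos: [592.1, -115.9, 12.9]
tcp_rot: [-3.134, 0.0, 1.396]
contact_force: [-18.1, 1.8, 14.3]
opening: 1.0
grasp_force: 11.1
clock: 15.6
eef_pos: [592.2, -116.0, 12.9]
tcp_rot: [-3.132, 0.0, 1.396]
contact_force: [-21.7, 1.5, 17.5]
opening: 1.0
grasp_force: 13.4
stone shift px [36.5 -2.5] score 0.8047921657562256
20.0 [28.1, -1.6] 24.0 [29.6, -1.7] 28.0 [31.0, -1.8] 32.0 [32.5, -1.8] 36.0 [34.0, -1.9] 40.0 [35.4, -2.0] 44.0 [36.9, -2.1] 48.0 [38.4, -2.2] x0 -56.75
[ 592.2 -116.    12.9] [-22.    1.1  17.2]
```

It has bottomed: 1 mm more command moved it only 0.1 mm. I'll ease to about 18 N and hold for more than 3 s while the plunger sinks.

```bash
python3 -m jog '[{"x":0,"y":-0.08,"z":0,"spin":0,"grip":0},{"x":0,"y":0,"z":0,"spin":0,"grip":0},{"x":0,"y":0,"z":0,"spin":0,"grip":0},{"x":0,"y":0,"z":0,"spin":0,"grip":0},{"x":0,"y":0,"z":0,"spin":0,"grip":0},{"x":0,"y":0,"z":0,"spin":0,"grip":0},{"x":0,"y":0,"z":0,"spin":0,"grip":0},{"x":0,"y":0,"z":0,"spin":0,"grip":0},{"x":0,"y":0,"z":0,"spin":0,"grip":0},{"x":0,"y":0,"z":0,"spin":0,"grip":0},{"x":0,"y":0,"z":0,"spin":0,"grip":0},{"x":0,"y":0,"z":0,"spin":0,"grip":0},{"x":0,"y":0,"z":0,"spin":0,"grip":0},{"x":0,"y":0,"z":0,"spin":0,"grip":0},{"x":0,"y":0,"z":0,"spin":0,"grip":0},{"x":0,"y":0,"z":0,"spin":0,"grip":0},{"x":0,"y":0,"z":0,"spin":0,"grip":0},{"x":0,"y":0,"z":0,"spin":0,"grip":0},{"x":0,"y":0,"z":0,"spin":0,"grip":0},{"x":0,"y":0,"z":0,"spin":0,"grip":0}]';python3 -m jog '[{"x":0,"y":0,"z":0,"spin":0,"grip":0},{"x":0,"y":0,"z":0,"spin":0,"grip":0},{"x":0,"y":0,"z":0,"spin":0,"grip":0},{"x":0,"y":0,"z":0,"spin":0,"grip":0},{"x":0,"y":0,"z":0,"spin":0,"grip":0},{"x":0,"y":0,"z":0,"spin":0,"grip":0},{"x":0,"y":0,"z":0,"spin":0,"grip":0},{"x":0,"y":0,"z":0,"spin":0,"grip":0},{"x":0,"y":0,"z":0,"spin":0,"grip":0},{"x":0,"y":0,"z":0,"spin":0,"grip":0},{"x":0,"y":0,"z":0,"spin":0,"grip":0},{"x":0,"y":0,"z":0,"spin":0,"grip":0},{"x":0,"y":0,"z":0,"spin":0,"grip":0},{"x":0,"y":0,"z":0,"spin":0,"grip":0},{"x":0,"y":0,"z":0,"spin":0,"grip":0},{"x":0,"y":0,"z":0,"spin":0,"grip":0},{"x":0,"y":0,"z":0,"spin":0,"grip":0},{"x":0,"y":0,"z":0,"spin":0,"grip":0},{"x":0,"y":0,"z":0,"spin":0,"grip":0},{"x":0,"y":0,"z":0,"spin":0,"grip":0}]'; python3 -m jog '[{"x":0,"y":0,"z":0,"spin":0,"grip":0},{"x":0,"y":0,"z":0,"spin":0,"grip":0},{"x":0,"y":0,"z":0,"spin":0,"grip":0},{"x":0,"y":0,"z":0,"spin":0,"grip":0},{"x":0,"y":0,"z":0,"spin":0,"grip":0},{"x":0,"y":0,"z":0,"spin":0,"grip":0},{"x":0,"y":0,"z":0,"spin":0,"grip":0},{"x":0,"y":0,"z":0,"spin":0,"grip":0},{"x":0,"y":0,"z":0,"spin":0,"grip":0},{"x":0,"y":0,"z":0,"spin":0,"grip":0},{"x":0,"y":0,"z":0,"spin":0,"grip":0},{"x":0,"y":0,"z":0,"spin":0,"grip":0}]';python3 car.py
```

```text
clock: 17.32
eef_pos: [592.2, -116.0, 12.9]
tcp_rot: [-3.134, 0.0, 1.396]
contact_force: [-18.1, 2.1, 15.3]
opening: 1.003
grasp_force: 11.4
clock: 18.98
eef_pos: [592.1, -116.0, 12.9]
tcp_rot: [-3.133, 0.0, 1.396]
contact_force: [-18.9, 1.5, 14.2]
opening: 1.003
grasp_force: 11.4
clock: 19.98
eef_pos: [592.1, -116.0, 12.9]
tcp_rot: [-3.134, 0.0, 1.396]
contact_force: [-18.7, 2.0, 15.0]
opening: 0.998
grasp_force: 11.4
stone shift px [36.5 -2.5] score 0.8064624667167664
20.0 [28.1, -1.6] 24.0 [29.6, -1.7] 28.0 [31.0, -1.8] 32.0 [32.5, -1.8] 36.0 [34.0, -1.9] 40.0 [35.4, -2.0] 44.0 [36.9, -2.1] 48.0 [38.4, -2.2] x0 -56.75
[ 592.1 -116.    12.9] [-18.4   1.9  14.1]
```

```bash
python3 -m jog '[{"x":0,"y":-0.2,"z":0,"spin":0,"grip":0},{"x":0,"y":-0.2,"z":0,"spin":0,"grip":0},{"x":0,"y":-0.2,"z":0,"spin":0,"grip":0},{"x":0,"y":-0.1,"z":0,"spin":0,"grip":0},{"x":0,"y":-0.1,"z":0,"spin":0,"grip":0},{"x":0,"y":-0.1,"z":0,"spin":0,"grip":0}]';python3 -m jog '[{"x":0,"y":-0.2,"z":0,"spin":0,"grip":0},{"x":0,"y":-0.2,"z":0,"spin":0,"grip":0},{"x":0,"y":-0.2,"z":0,"spin":0,"grip":0},{"x":0,"y":-0.2,"z":0,"spin":0,"grip":0},{"x":0,"y":0,"z":0,"spin":0,"grip":0},{"x":0,"y":0,"z":0,"spin":0,"grip":0}]';python3 car.py
```

```text
clock: 20.53
eef_pos: [588.3, -115.1, 13.3]
tcp_rot: [3.14, -0.0, 1.396]
contact_force: [0.3, -1.1, 0.0]
opening: 0.996
grasp_force: 0.0
clock: 21.03
eef_pos: [579.5, -113.6, 13.2]
tcp_rot: [3.141, 0.0, 1.396]
contact_force: [0.2, 0.5, 0.5]
opening: 0.997
grasp_force: 0.0
stone shift px [35.  -2.5] score 0.8242656588554382
20.0 [28.1, -1.6] 24.0 [29.6, -1.7] 28.0 [31.0, -1.8] 32.0 [32.5, -1.8] 36.0 [34.0, -1.9] 40.0 [35.4, -2.0] 44.0 [36.9, -2.1] 48.0 [38.4, -2.2] x0 -56.75
[ 579.6 -113.6   13.2] [-0.3 -0.   0. ]
```

The carrier sprang back about 3–4 mm and stayed there while the hand withdrew 12 mm, so the plunger has it. I'll back right off and take the last look.

```bash
python3 -m jog '[{"x":0,"y":-1,"z":0,"spin":0,"grip":0},{"x":0,"y":-2,"z":0,"spin":0,"grip":0},{"x":0,"y":-2.5,"z":0,"spin":0,"grip":0},{"x":0,"y":-2.5,"z":0,"spin":0,"grip":0},{"x":0,"y":-2.5,"z":0,"spin":0,"grip":0},{"x":0,"y":-1.5,"z":-1,"spin":0,"grip":0},{"x":0,"y":0,"z":-2.5,"spin":0,"grip":0},{"x":0,"y":0,"z":-2.5,"spin":0,"grip":0},{"x":0,"y":0,"z":-2,"spin":0,"grip":0},{"x":0,"y":0,"z":0,"spin":0,"grip":0},{"x":0,"y":0,"z":0,"spin":0,"grip":0},{"x":0,"y":0,"z":0,"spin":0,"grip":0}]';python3 car.py
python3 - <<'E'
from h import *
from rig import grab_frame
b=grab_frame("side");a=grab_frame("scene")
C=crop(b,290,130,150,160,3);D=crop(a,230,170,200,140,1.7)
im=np.zeros((480,795,3),np.uint8);im[:,:450]=C;im[:238,453:793]=D;im[240:240+212,453:793]=cv2.resize(b["pixels"],(340,212))
cv2.imwrite("pics/m6.png",im)
E
```

```text
clock: 22.08
eef_pos: [460.6, -92.5, 92.7]
tcp_rot: [-3.141, -0.0, 1.396]
contact_force: [0.3, 0.8, -0.3]
opening: 1.0
grasp_force: 0.0
stone shift px [34.75 -2.5 ] score 0.8248581886291504
20.0 [28.1, -1.6] 24.0 [29.6, -1.7] 28.0 [31.0, -1.8] 32.0 [32.5, -1.8] 36.0 [34.0, -1.9] 40.0 [35.4, -2.0] 44.0 [36.9, -2.1] 48.0 [38.4, -2.2] x0 -56.75
[460.4 -92.5  92.3] [ 0.1 -0.4  0.1]
```

View pics/m6.png

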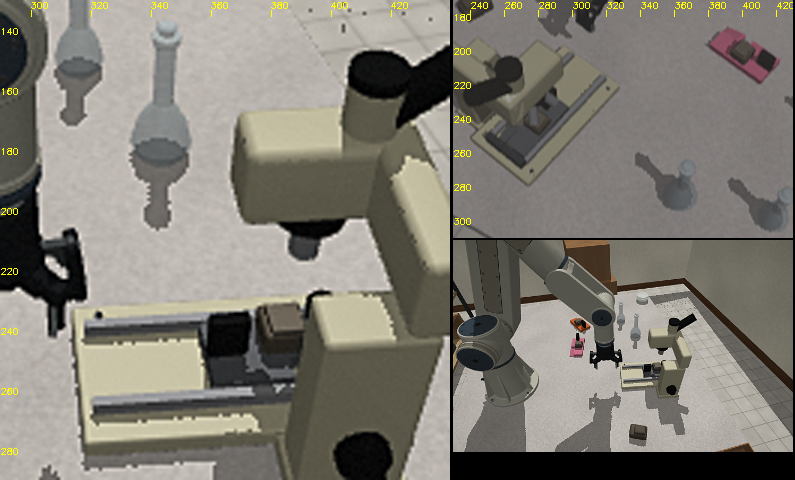

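The last picture shows the carrier in under the head with its fin toward the open end. Both flasks, the rock and the look-alikes are standing where they were, and the hand is clear. One numeric check: the knob should be at the same height as in the first image, when the plunger was fully down.

Run:
```python
from h import *
from rig import grab_frame
b0=load("side0.npy")["pixels"].astype(int);b=grab_frame("side")["pixels"].astype(int)
p=np.load("stage.npy")
from fit import place
F=load("side0.npy")
print(proj(F,place(p,[[60,-26,124],[60,-26,136]])).round(1).tolist())
for im in(b0,b):
    print(im[222:234,388:401].sum(2)//3)
```

```text
[[398.0, 230.0], [398.6, 226.8]]
[[182 185 182 182 179 173 172 176 178 183 185 177 180]
 [181 185 183 184 180 174 171 178 180 179 180 177 176]
 [180 179 178 183 180 177 174 175 179 180 181 181 177]
 [178 177 176 181 180 180 183 185 182 186 190 177 178]
 [181 180 179 178 184 187 190 196 131 129 192 185 183]
 [178 178 181 186 192 199  76   0   0   0   0  14 109]
 [169 171 175 190 133   0   2  72  80  78 126 122 113]
 [179 179 182 199  27   0 161 180 204 200 196 191 186]
 [179 180 184 203  35   1 138 156 183 183 181 181 180]
 [180 181 190 143   0  39 115 150 171 181 180 179 179]
 [151 153 162 112   0  38  99 142 162 187 181 179 178]
 [148 151 160  67   0  66  82 133 156 181 180 178 180]]
[[188 191 191 188 187 179 180 183 183 191 193 185 185]
 [191 190 192 191 185 178 177 185 186 185 186 183 184]
 [185 186 186 187 185 185 181 180 186 188 187 187 185]
 [184 183 184 187 187 187 190 192 189 191 198 183 185]
 [187 186 187 185 188 194 196 203 138 131 201 192 189]
 [184 186 188 191 199 210  80   0   0   0   0  13 114]
 [177 178 184 195 138   0   2  74  84  81 130 127 119]
 [189 190 191 205  27   0 171 188 212 207 204 196 193]
 [148 191 197 210  38   0 144 165 191 190 187 185 187]
 [ 86 106 206 152   0  42 121 154 177 188 185 186 185]
 [ 94  42 176 121   0  40 102 149 167 193 185 186 186]
 [101  79  90  68   0  69  84 141 161 189 187 187 186]]
```

The knob's outline matches the first image pixel for pixel, so the plunger is fully down in the notch. I'm handing in.

```bash
python3 -c "
from rig import *
print(sign_off())"
```

```text
the job is handed in; nothing more can be done
None
```

The job is handed in: the carrier was pressed against the stop for over 4 s and, when released, sprang back about 4 mm and stayed put, with the plunger fully down in its notch, the hand clear, and the flasks and rock still standing where they were.

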